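# Tip a hub axle out of its storage tube

## Robot

A 7-joint arm with a two-finger parallel gripper is mounted at the origin on the work surface. World frame = base frame: x ahead of the robot, y to its left, z up, the work surface at z = 0. Lengths are in m, angles in rad, forces in N, time in s.
With the tool pointing down it reaches from about 0.375 to 0.925 m from the base axis. Payload 3.1 kg.
Tool frame: the origin (TCP) lies between the finger pads; the fingertips stand 14 mm ahead of it and the grasp point (between the pads) lies 5 mm behind it (robot.finger_overhang is the distance from the TCP to the fingertips, in m); z points along the fingers, y is the direction in which the jaws open and shut (so a half turn about z gives the same grasp; the last joint's range is limited). The gripper opens to 85 mm and grips with 20 to 120 N. Pads are 22 mm wide; open, the fingers measure 114 mm over their backs; the gripper's body (76 mm by 85 mm) begins 54 mm behind the grasp point. The pads swing forward as they close: fully open they stand 13 mm farther back than shut.
Start: joints at [1.115, 0.383, 0.044, 1.598, -0.018, 1.161, -0.05], TCP at [0.228, -0.609, 0.245] pointing down, gripper open.
Joint ranges: [-2.61, 2.61], [-0.41, 2.15], [-1.48, 1.57], [0, 2.5], [-1.57, 4.71], [0.05, 1.97], [-2.85, 2.85]. Speed limits (rad/s): [2.79, 2.79, 3.14, 3.14, 3.14, 3.14, 3.14].

## Interface

Orientations are given as a unit quaternion [w, x, y, z].
In Python, from station import robot, vision gives the robot as it stands. The module is installed in compiled form; this text tells all that it offers.
- The arm moves only by the shell command python3 -m pendant 'ROWS' [FORCE]. ROWS is JSON, one flat list of numbers, 7 for each row, row after row: the shift along the tool's x, y, z in m, then the turn, a rotation vector about the tool's x, y, z in degrees, then the opening, from 0 (shut) to 1 (fully open). A call has 1 to 10 rows; each row is the pose to reach, as a shift and turn from the pose commanded when the call began, along the tool's axes at that moment; what a row does not reach only later rows make up. A row lasts 1/8 s, in which the tool goes at most 62.5 mm and 10.7 degrees, less where a joint would pass 70% of its speed; a pose out of reach is approached as far as the arm can. A call with a gripper value outside its range is refused whole. The fingers move at their own pace and stop on an object; FORCE is the grip in N (left out, the last holds). Time passes only in rows, so rows that repeat a pose let the fingers close. It gives the time, the measured TCP pose, the force and the opening at its end, in the units of the state.
- robot.get_state(): the state, without advancing time (a new reading comes with each control period).
- vision.get_image(name): name is "side" or "top"; returns (picture, depth): 384x512x3 uint8, red, green, blue; 384x512 float32, m along the optical axis (not along the pixel's ray), 0 where there is no reading.
- vision.camera_model(name): a dict with "camera_matrix" (3x3 intrinsics, pixels), "cam_to_world" (4x4, takes a point from camera to world coordinates). Camera axes: x right, y down, z forward; pixel columns grow to the right and rows downward; lengths in m; the calibration is good to about 2 mm. A picture is of the moment at which its call begins. camera_model takes no time and is no camera call.
- robot.close_job(): hands the job in, once; it reports no verdict.
The state is a dict: "clock": time; "q": joint angles; "joint_velocities": joint speeds; "effort": joint torques, N m; "eef_pos": TCP position; "tool_rot": TCP orientation; "ft_force": force on the tool from outside, world axes, zero at the start; "torque": the same for the moment, N m; "width": finger opening in m.
Only numpy, scipy, OpenCV 4.12 (cv2) and the standard library are available. Lean on these libraries where they do the work, as an engineer would, in place of code of your own. Each camera call takes 0.05 s, during which the arm holds its last target.

## Task

A hub axle is stored deep inside the clear square tube with the orange closed end. Tip the tube mouth-down so that the axle slides part of the way out on its own, without falling out, then take hold of its exposed end, draw it out and lay it gently and flat in the long bay of the blue parts tray. Leave the empty tube lying flat on the bench, and leave the other things where they are.

Things in the scene. Friction and masses are not known exactly. Their poses are not given: they have to be found in the camera images.
- tube_mid (a point): Centre of the storage tube: a clear square plastic tube, loose, lying on the bench, 200 mm long, 40 x 40 mm outside, bore 34 x 34 mm, walls 3 mm, 0.1 kg. x runs along it towards the open mouth (white collar) at x = +100 mm; the closed end (orange plug, 6 mm thick) is at x = -100 mm; z is up as it lies, the centre 20 mm above the bench.
- tube_mouth (a point): Centre of the tube's open mouth, x pointing out of it. The bore is slippery: the axle starts to slide at a tilt of 10 to 16 degrees, so 30 or more is ample, and stays put when nearly level. Tilted by t mouth-down over the bench it slides until its head meets the bench; with this point H mm up, about (H - 23 cos t) / sin t mm then stand out.
- axle_head (a point): Centre of the end face of the axle's head, the end towards the tube's mouth. x points out of that face, along the axle from tail to head. At the start it is 24 to 32 mm inside the mouth, out of the fingers' reach. With the head out and the tube laid level on the bench, the head rests on the bench, its centre 14 mm up.
- axle_mid (a point): Centre of the hub axle: a round steel-coloured bar 20 mm in diameter, with a dark hexagonal head and a like hexagonal nut, each 28 mm across flats and 12 mm long, at its two ends; 160 mm long overall, 0.1 to 0.21 kg. x points along it from tail to head. Lying on a flat surface its axis is 14 mm up (17 mm above the bench when it lies in the tube on the bench).
- axle_tail (a point): Centre of the axle's other end face (nut), 160 mm from the head's face; at the start it is at or close to the tube's plug.
- blue_lane (a point): Centre of the floor of the long bay of the blue parts tray, 5 mm above the bench. The tray is fixed, 110 mm (x) by 260 mm (y), 22 mm high, walls 4 mm. The bay is 102 mm wide along this point's x and 202 mm long along its y, and empty; behind a low divider at its -y end is a small bay with two bearings.
- grey_tray: Another tray like the blue one but grey, with a sprocket, a piece of chain and nuts in it: not for the axle. Origin at the centre of its underside; 110 mm (x) by 260 mm (y), 22 mm high, fixed.
- spray_can: Bystander: aluminium spray can, 66 mm in diameter, 190 mm tall. Origin at the centre of its underside.
- grease_jar: Bystander: green jar with a black lid, 68 mm in diameter, 65 mm tall. Origin at the centre of its underside.
- tape_roll: Bystander: black roll of tape lying flat, 90 mm in diameter, 24 mm high. Origin at the centre of its underside.
- spanner: Bystander: steel spanner lying on the bench, 160 mm long, along its x.
- tube_cap: Bystander: the tube's orange cap, already taken off, a square cup 48 x 48 mm and 22 mm high. Origin at the centre of its underside. It stays off.
Things that resemble listed ones, but are neither listed nor needed, are in the scene too. There is more than one size of the part that bears tube_mid; the job needs the largest.

How it is judged:
By the outcome, as a careful person would: the job done as asked, in the order asked, and still so for the second after the job is handed in, with the robot touching nothing.
It also fails if it takes over 72 s, if anything falls off the work surface, if the arm or the gripper's body presses on something with over 40 N, if the wrist force passes 120 N, or if a joint passes its speed limit or range.

## Working session

There is one attempt and no reset: what is moved stays moved. The work goes in short steps, Python scripts to look and compute and a shell command to move; the robot and the scene stay as the last step left them, time stands still between calls to the robot, and variables do not carry over. Pictures are saved under pics/ and viewed, and the job is handed in when it is done.

```bash
mkdir -p pics; cat > h.py <<'E'
import numpy as np, cv2
from station import robot, vision
from scipy.spatial.transform import Rotation as R
def snap(n,fn):
    im,d=vision.get_image(n); cv2.imwrite('pics/'+fn+'.png',cv2.cvtColor(im,cv2.COLOR_RGB2BGR)); np.savez('pics/'+fn+'.npz',im=im,d=d); return im,d
def pt(n,u,v,z):
    m=vision.camera_model(n);K=m['camera_matrix'];T=m['cam_to_world']
    r=T[:3,:3]@np.linalg.solve(K,[u,v,1.]);o=T[:3,3]
    return o+r*(z-o[2])/r[2]
def proj(n,P):
    m=vision.camera_model(n);K=m['camera_matrix'];T=m['cam_to_world']
    p=T[:3,:3].T@(np.asarray(P)-T[:3,3]);q=K@p;return q[:2]/q[2]
def dpt(n,d,u,v):
    m=vision.camera_model(n);K=m['camera_matrix'];T=m['cam_to_world']
    return (T@np.r_[np.linalg.solve(K,[u,v,1.])*d[v,u],1])[:3]
E
python3 - <<'E'
from h import *
np.set_printoptions(precision=4,suppress=True)
for n in('side','top'):
    im,d=snap(n,n+'0'); print(n,vision.camera_model(n))
print(robot.get_state())
E
```

```text
side {'camera_matrix': array([[412.2502,   0.    , 255.6083],
       [  0.    , 412.2502, 191.9199],
       [  0.    ,   0.    ,   1.    ]]), 'cam_to_world': array([[ 0.9947, -0.0824,  0.061 ,  0.4305],
       [-0.1   , -0.6482,  0.7549, -0.7435],
       [-0.0226, -0.757 , -0.653 ,  0.7606],
       [ 0.    ,  0.    ,  0.    ,  1.    ]])}
top {'camera_matrix': array([[391.8554,   0.    , 259.5348],
       [  0.    , 391.8554, 191.9265],
       [  0.    ,   0.    ,   1.    ]]), 'cam_to_world': array([[ 0.0301, -0.988 ,  0.1518,  0.3024],
       [-0.9994, -0.0323, -0.0119,  0.0737],
       [ 0.0166, -0.1513, -0.9883,  1.2209],
       [ 0.    ,  0.    ,  0.    ,  1.    ]])}
{'clock': 0.1, 'q': array([ 1.1152,  0.3838,  0.0438,  1.5994, -0.0179,  1.1612, -0.0499]), 'joint_velocities': array([ 0.0008, -0.0018,  0.0008, -0.004 , -0.0005, -0.0016,  0.0024]), 'effort': array([  0.0033, -43.4726,   1.0296, -25.0454,   0.0109,   0.0054,
        -0.    ]), 'eef_pos': array([ 0.2274, -0.608 ,  0.244 ]), 'tool_rot': array([-0.0012,  0.984 ,  0.178 , -0.0003]), 'ft_force': array([ 0.0942,  0.1754, -0.0862]), 'torque': array([ 0.0032, -0.0381,  0.0165]), 'width': 0.08515179318702881}
```

View pics/side0.png

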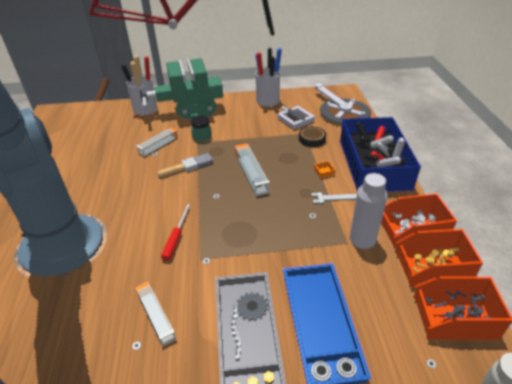

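View pics/top0.png

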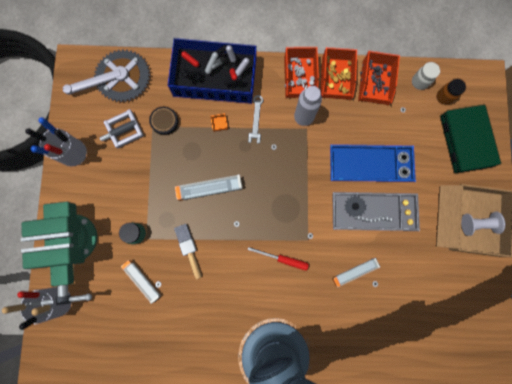

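```bash
python3 - <<'E'
from h import *
a=np.load('pics/top0.npz');im=a['im'];
c=cv2.resize(im[165:210,165:255],None,fx=8,fy=8,interpolation=cv2.INTER_CUBIC);cv2.imwrite('pics/c1.png',c[:,:,::-1])
b=np.load('pics/side0.npz')['im']
c=cv2.resize(b[135:205,220:290],None,fx=8,fy=8,interpolation=cv2.INTER_CUBIC);cv2.imwrite('pics/c2.png',c[:,:,::-1])
for n,f in(('top',im),('side',b)):
    h=cv2.cvtColor(f,cv2.COLOR_RGB2HSV)
    m=cv2.inRange(h,(100,170,90),(125,255,255))
    k,l,s,ce=cv2.connectedComponentsWithStats(m)
    for i in range(1,k):
        if s[i,4]>150: print(n,s[i],ce[i],cv2.minAreaRect(np.argwhere(l==i)[:,::-1].astype(np.float32)))
E
```

```text
top [ 331  146   84   35 2515] [368.56182903 162.79522863] ((372.5, 163.0), (34.0, 83.0), 90.0)
side [343 120  33  51 167] [353.83832335 146.19760479] ((354.8257751464844, 147.02194213867188), (57.453330993652344, 12.838733673095703), 58.861026763916016)
side [ 285  265   84  119 4881] [323.97869289 316.67383733] ((322.8575439453125, 325.70758056640625), (129.53964233398438, 54.8126106262207), 71.72288513183594)
```

View pics/c1.png

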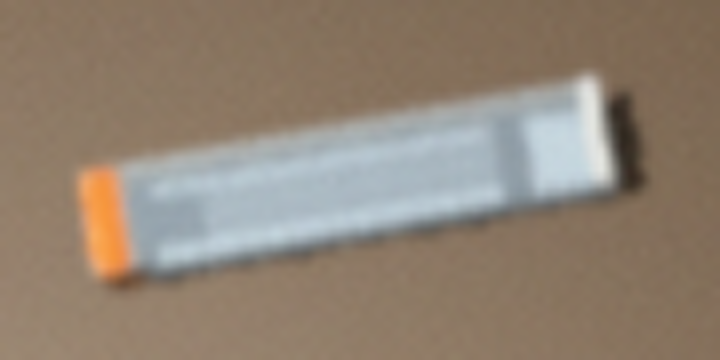

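View pics/c2.png

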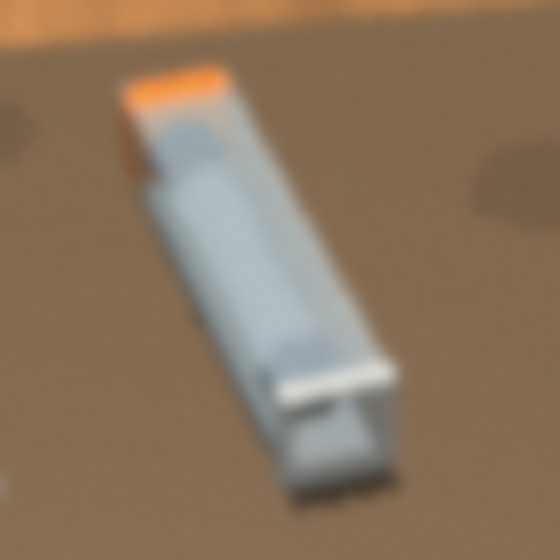

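```bash
python3 - <<'E'
from h import *
np.set_printoptions(precision=4,suppress=True)
for n,ox,oy,P in(('top',165,165,[(80,172),(97,270),(600,76),(614,182)]),('side',220,135,[(122,95),(228,66),(280,400),(395,370)])):
    Q=[pt(n,ox+(u+.5)/8-.5,oy+(v+.5)/8-.5,.04) for u,v in P]
    c=(Q[0]+Q[1])/2;m=(Q[2]+Q[3])/2
    print(n,c,m,np.linalg.norm(m-c),np.degrees(np.arctan2(*(m-c)[1::-1])),[np.linalg.norm(Q[0]-Q[1]),np.linalg.norm(Q[2]-Q[3])])
a=np.load('pics/top0.npz');
for u,v in((200,188),(215,186),(372,163)): print(dpt('top',a['d'],u,v))
# blue tray rim corners
for u,v in((331,146),(414,146),(414,180),(331,180)): print(pt('top',u,v,.022))
s=robot.get_state(); print(R.from_quat(np.roll(s['tool_rot'],-1)).as_matrix())
E
python3 - <<'E'
import cv2,numpy as np
im=np.load('pics/top0.npz')['im']
c=cv2.resize(im[135:190,320:425],None,fx=7,fy=7,interpolation=cv2.INTER_CUBIC);cv2.imwrite('pics/c3.png',c[:,:,::-1])
E
```

```text
top [0.4747 0.3144 0.04  ] [0.5167 0.119  0.04  ] 0.19978489507415312 -77.86304692950247 [np.float64(0.038394045741228275), np.float64(0.04156842952761598)]
side [0.4768 0.3179 0.04  ] [0.5186 0.1261 0.04  ] 0.19627199921333063 -77.72851035797248 [np.float64(0.04451954319941572), np.float64(0.042436698292294565)]
[0.4904 0.2416 0.0371]
[0.4976 0.196  0.0396]
[ 0.5946 -0.2973  0.0031]
[ 0.6407 -0.1621  0.022 ]
[ 0.6499 -0.4262  0.022 ]
[ 0.5401 -0.4229  0.022 ]
[ 0.5314 -0.1624  0.022 ]
[[ 0.9366  0.3503 -0.001 ]
 [ 0.3503 -0.9366  0.0023]
 [-0.0001 -0.0025 -1.    ]]
```

View pics/c3.png

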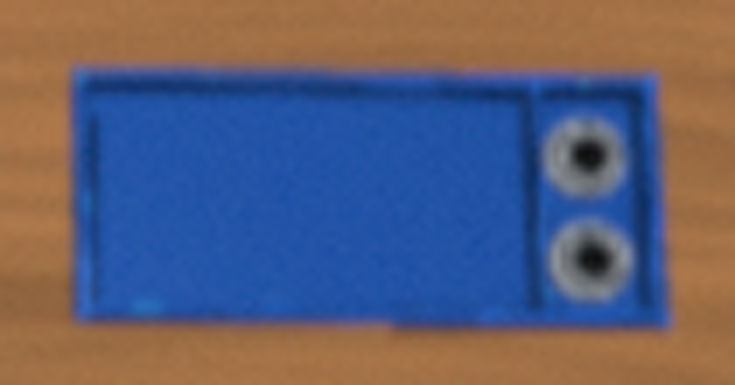

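```bash
cat >> h.py <<'E'
def go(pos,Rm,s=None):
    """print shift (mm->m) & rotvec deg in tool axes from measured pose to world pos, 3x3 rot"""
    s=s or robot.get_state(); R0=R.from_quat(np.roll(s['tool_rot'],-1))
    print('shift',np.round(R0.inv().apply(np.asarray(pos)-s['eef_pos']),4),'turn',np.round((R0.inv()*R.from_matrix(Rm)).as_rotvec(degrees=True),2))
def tool(yaw,t=0):
    """tool pointing down, x at yaw(deg), then tilt t about axis so that direction at yaw+180 goes down"""
    x=np.array([np.cos(np.radians(yaw)),np.sin(np.radians(yaw)),0]);z=np.array([0,0,-1.]);M=np.c_[x,np.cross(z,x),z]
    return M@R.from_rotvec([0,t,0],degrees=True).as_matrix()
def st():
    s=robot.get_state();M=R.from_quat(np.roll(s['tool_rot'],-1)).as_matrix()
    print('t',round(s['clock'],2),'p',np.round(s['eef_pos'],4),'x',np.round(M[:,0],3),'z',np.round(M[:,2],3),'F',np.round(s['ft_force'],1),'w',round(s['width'],4),'q',np.round(s['q'],2))
E
python3 -c "
from h import *
go([.497,.219,.22],tool(102.2)); print(tool(102.2,30))"
```

```text
shift [ 0.5423 -0.6801  0.0256] turn [ -0.12  -0.1  -81.69]
[[-0.18301264  0.97741589 -0.1056624 ]
 [ 0.84646699  0.2113248   0.48870795]
 [ 0.5         0.         -0.8660254 ]]
```

```bash
P='0.5423,-0.680,0.026,0,0,-81.7,1'; python3 -m pendant '[0.54,-0.68,0.026,0,0,-81.7,1,0.54,-0.68,0.026,0,0,-81.7,1,0.54,-0.68,0.026,0,0,-81.7,1,0.54,-0.68,0.026,0,0,-81.7,1,0.54,-0.68,0.026,0,0,-81.7,1,0.54,-0.68,0.026,0,0,-81.7,1,0.54,-0.68,0.026,0,0,-81.7,1,0.54,-0.68,0.026,0,0,-81.7,1,0.54,-0.68,0.026,0,0,-81.7,1,0.54,-0.68,0.026,0,0,-81.7,1]' 60; python3 -c "
from h import *
st();go([.497,.219,.15],tool(102.2))"
```

```text
clock: 1.35
eef_pos: [0.4201, -0.0128, 0.2265]
tool_rot: [0.0, 0.628, 0.778, -0.0]
ft_force: [1.2, -0.1, -0.7]
width: 0.085
t 1.35 p [ 0.4201 -0.0128  0.2265] x [-0.211  0.977 -0.001] z [ 0.    -0.001 -1.   ] F [ 1.2 -0.1 -0.7] w 0.085 q [ 0.58 -0.01 -0.63  2.11 -0.01  1.04  0.16]
shift [0.2104 0.124  0.0763] turn [ 0.01  0.05 -0.02]
```

```bash
python3 -m pendant '[0.21,0.124,0.07,0,0,0,1,0.21,0.124,0.07,0,0,0,1,0.21,0.124,0.07,0,0,0,1,0.21,0.124,0.07,0,0,0,1,0.21,0.124,0.07,0,0,0,1,0.21,0.124,0.07,0,0,0,1]'; python3 -c "
from h import *
st();go([.497,.219,.02],tool(102.2))
snap('top','t1');snap('side','s1')"
```

```text
clock: 2.1
eef_pos: [0.4963, 0.2167, 0.1558]
tool_rot: [-0.001, 0.628, 0.779, -0.001]
ft_force: [-0.3, 0.2, 0.7]
width: 0.0851
t 2.1 p [0.4963 0.2167 0.1558] x [-0.212  0.977 -0.   ] z [-0.002 -0.001 -1.   ] F [-0.3  0.2  0.7] w 0.0851 q [ 0.16  0.39 -0.76  1.91  0.32  0.97 -0.53]
shift [0.0021 0.0014 0.1358] turn [-0.12  0.02  0.06]
```

View pics/s1.png

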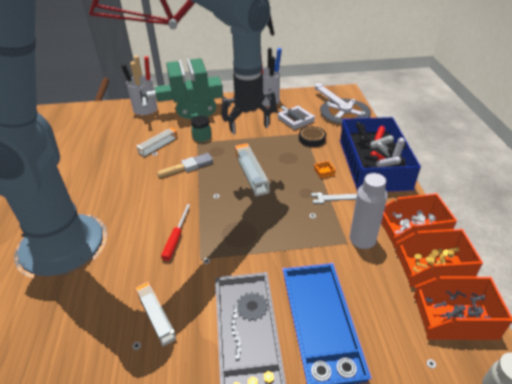

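View pics/t1.png

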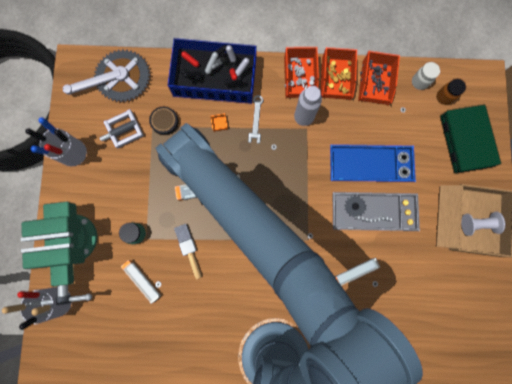

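The gripper (side view, fingers near (235–275,110)) is above the tube at (252,168), fingers on either side of it. I'll lower it and grip.

```bash
python3 -m pendant '[0.002,0.001,0.06,0,0,0,1,0.002,0.001,0.11,0,0,0,1,0.002,0.001,0.13,0,0,0,1,0.002,0.001,0.135,0,0,0,1,0.002,0.001,0.135,0,0,0,1]' 60;  python3 -c "
from h import *
st()"; python3 -m pendant '[0,0,0,0,0,0,0.3,0,0,0,0,0,0,0.2,0,0,0,0,0,0,0.2,0,0,0,0,0,0,0.2,0,0,0,0,0,0,0.2,0,0,0,0,0,0,0.2]' 60;  python3 -c "
from h import *
st()"
```

```text
clock: 2.82
eef_pos: [0.499, 0.2194, 0.0232]
tool_rot: [0.001, 0.628, 0.778, 0.001]
ft_force: [-0.5, -0.6, 1.1]
width: 0.0851
t 2.83 p [0.499  0.2194 0.0232] x [-0.211  0.978  0.   ] z [ 0.003  0.001 -1.   ] F [-0.5 -0.6  1.1] w 0.0851 q [ 0.05  0.59 -0.64  1.96  0.51  0.75 -0.68]
clock: 3.58
eef_pos: [0.4984, 0.2196, 0.0227]
tool_rot: [0.001, 0.628, 0.778, 0.001]
ft_force: [-1.6, -0.5, 6.2]
width: 0.0387
t 3.58 p [0.4984 0.2196 0.0227] x [-0.212  0.977 -0.   ] z [ 0.002  0.    -1.   ] F [-1.6 -0.5  6.2] w 0.0387 q [ 0.05  0.59 -0.64  1.96  0.51  0.75 -0.68]
```

```bash
cat >> h.py <<'E'
def plan(ts,Mxy,Hs,yaw=102.2,L=.099,dz=-.0027):
    for t,H,m in zip(ts,Hs,Mxy):
        T=tool(yaw,t);p=np.r_[m,H]+L*T[:,0]+dz*T[:,2];print(t,round(H,3),end=' ');go(p,T)
E
python3 -c "
from h import *
s=robot.get_state();T=tool(102.2);M=s['eef_pos']-.099*T[:,0]+.0027*T[:,2];print(M)
ts=[7,14,21,28,35];plan(ts,[M[:2]]*5,[.023*np.cos(np.radians(t))+.066*np.sin(np.radians(t)) for t in ts])"
```

```text
[0.51927254 0.12280374 0.01998626]
7 0.031 shift [-0.0011  0.     -0.0229] turn [0.09 7.01 0.02]
14 0.038 shift [-0.0036  0.0001 -0.0422] turn [ 0.09 14.01  0.02]
21 0.045 shift [-0.0076  0.0001 -0.0604] turn [ 0.09 21.01  0.03]
28 0.051 shift [-0.0129  0.0001 -0.0775] turn [ 0.08 28.01  0.03]
35 0.057 shift [-0.0195  0.0001 -0.093 ] turn [ 0.08 35.01  0.04]
```

```bash
python3 -m pendant '[0,0,-0.012,0,0,0,0.2,-0.001,0,-0.023,0,7,0,0.2,-0.002,0,-0.033,0,10.5,0,0.2,-0.004,0,-0.042,0,14,0,0.2,-0.0055,0,-0.051,0,17.5,0,0.2,-0.0075,0,-0.060,0,21,0,0.2,-0.010,0,-0.069,0,24.5,0,0.2,-0.013,0,-0.0775,0,28,0,0.2,-0.016,0,-0.085,0,31.5,0,0.2,-0.0195,0,-0.093,0,35,0,0.2]' 60; python3 -m pendant '[0,0,0,0,0,0,0.2,0,0,0,0,0,0,0.2,0,0,0,0,0,0,0.2,0,0,0,0,0,0,0.2]';  python3 -c "
from h import *
st();snap('top','t2');snap('side','s2')
for f in 't2','s2':
    a=np.load('pics/'+f+'.npz')['im']; a=a[100:220,180:300] if f=='s2' else a[130:230,160:270]
    cv2.imwrite('pics/'+f+'c.png',cv2.resize(a,None,fx=5,fy=5,interpolation=2)[:,:,::-1])
"
```

```text
clock: 4.82
eef_pos: [0.5015, 0.1993, 0.1147]
tool_rot: [-0.234, 0.599, 0.742, 0.189]
ft_force: [0.3, -0.2, -0.6]
width: 0.0389
clock: 5.32
eef_pos: [0.5012, 0.2008, 0.1148]
tool_rot: [-0.234, 0.598, 0.743, 0.189]
ft_force: [0.2, 0.1, -0.7]
width: 0.0388
t 5.33 p [0.5012 0.2008 0.1148] x [-0.175  0.801  0.573] z [-0.122  0.56  -0.819] F [ 0.2  0.1 -0.7] w 0.0388 q [ 0.74  0.72 -1.08  1.95  0.02  0.8  -0.01]
```

View pics/s2c.png

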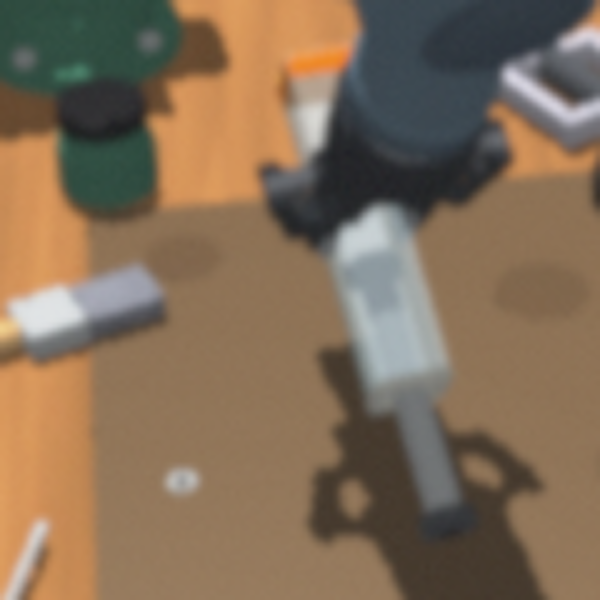

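View pics/t2c.png

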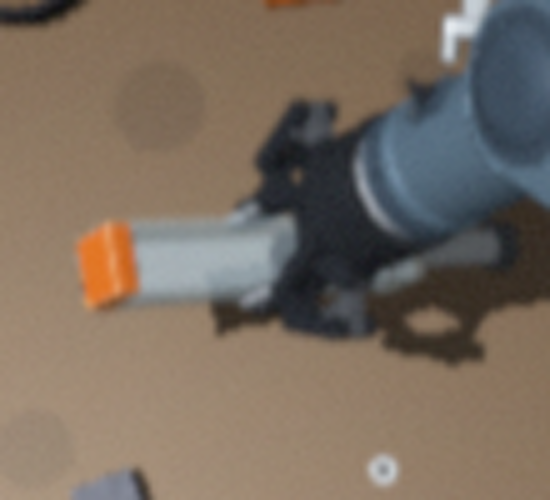

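The head (side crop (445,520)) is out and resting on the bench, and the tail nut (375,280) is still inside. I'll level the tube about the head contact.

```bash
python3 -c "
from h import *
s=robot.get_state();T=tool(102.2,35);M=s['eef_pos']-.099*T[:,0]+.0027*T[:,2];print(M)
ts=[35,28,21,14,7,0,0];plan(ts,[M[:2]+i*.0006*np.array([-.211,.977]) for i in range(7)],[.023*np.cos(np.radians(t))+.066*np.sin(np.radians(t)) for t in ts[:-1]]+[.0203])"
```

```text
[0.51818131 0.12298062 0.05577982]
35 0.057 shift [ 0.0005  0.     -0.0008] turn [-0.03  0.01  0.07]
28 0.051 shift [-0.0025  0.      0.0161] turn [-0.03 -6.99  0.07]
21 0.045 shift [-0.0074  0.      0.0334] turn [ -0.02 -13.99   0.07]
14 0.038 shift [-0.0142  0.      0.051 ] turn [-2.000e-02 -2.099e+01  8.000e-02]
7 0.031 shift [-0.0226  0.      0.0686] turn [-1.000e-02 -2.799e+01  8.000e-02]
0 0.023 shift [-0.0327  0.      0.0859] turn [-1.000e-02 -3.499e+01  8.000e-02]
0 0.02 shift [-0.0337  0.      0.0884] turn [-1.000e-02 -3.499e+01  8.000e-02]
```

```bash
python3 -m pendant '[-0.001,0,0.008,0,-3.5,0,0.2,-0.0025,0,0.016,0,-7,0,0.2,-0.005,0,0.0245,0,-10.5,0,0.2,-0.0075,0,0.0335,0,-14,0,0.2,-0.011,0,0.042,0,-17.5,0,0.2,-0.0145,0,0.051,0,-21,0,0.2,-0.0185,0,0.06,0,-24.5,0,0.2,-0.023,0,0.0685,0,-28,0,0.2,-0.0275,0,0.077,0,-31.5,0,0.2,-0.033,0,0.086,0,-35,0,0.2]' 60; python3 -c "
from h import *
st();go([0,0,0.0227],tool(102.2))"
```

```text
clock: 6.68
eef_pos: [0.4967, 0.2229, 0.0252]
tool_rot: [0.0, 0.628, 0.778, -0.0]
ft_force: [-0.2, 0.2, -1.6]
width: 0.0392
t 6.67 p [0.4967 0.2229 0.0252] x [-0.212  0.977 -0.001] z [ 0.001 -0.001 -1.   ] F [-0.2  0.2 -1.6] w 0.0392 q [ 0.03  0.58 -0.62  1.96  0.49  0.75 -0.67]
shift [-0.1125 -0.5326  0.0024] turn [0.02 0.05 0.04]
```

Lower the last 2.5 mm, open, lift up.

```bash
python3 -m pendant '[0,0,0.001,0,0,0,0.2,0,0,0.0025,0,0,0,0.2,0,0,0.0025,0,0,0,0.2,0,0,0.0025,0,0,0,0.6,0,0,0.0025,0,0,0,0.8,0,0,0.0025,0,0,0,0.9,0,0,0.0025,0,0,0,0.9]'; python3 -c "
from h import *
st()";python3 -m pendant '[0,0,-0.02,0,0,0,0.9,-0.03,0,-0.07,0,0,0,0.9,0.03,0,-0.1,0,0,0,0.9,0.09,0,-0.11,0,0,0,0.9,0.09,0,-0.11,0,0,0,0.9,0.09,0,-0.11,0,0,0,0.9]'; python3 -c "
from h import *
st();snap('top','t3');snap('side','s3')
for f in 't3','s3':
    a=np.load('pics/'+f+'.npz')['im']; a=a[120:240,180:300] if f=='s3' else a[130:230,160:270]
    cv2.imwrite('pics/'+f+'c.png',cv2.resize(a,None,fx=5,fy=5,interpolation=2)[:,:,::-1])
"
```

```text
clock: 7.55
eef_pos: [0.4971, 0.2218, 0.0228]
tool_rot: [0.0, 0.628, 0.778, 0.0]
ft_force: [0.3, -0.0, 0.7]
width: 0.0768
t 7.55 p [0.4971 0.2218 0.0228] x [-0.211  0.977  0.   ] z [ 0.  0. -1.] F [ 0.3 -0.   0.7] w 0.0768 q [ 0.03  0.58 -0.62  1.96  0.49  0.75 -0.67]
clock: 8.3
eef_pos: [0.4778, 0.3104, 0.1338]
tool_rot: [0.0, 0.627, 0.779, 0.0]
ft_force: [0.2, -0.9, -0.5]
width: 0.0766
t 8.3 p [0.4778 0.3104 0.1338] x [-0.213  0.977 -0.   ] z [ 0.001  0.    -1.   ] F [ 0.2 -0.9 -0.5] w 0.0766 q [-0.04  0.47 -0.74  1.86  0.38  0.96 -0.73]
```

View pics/s3c.png

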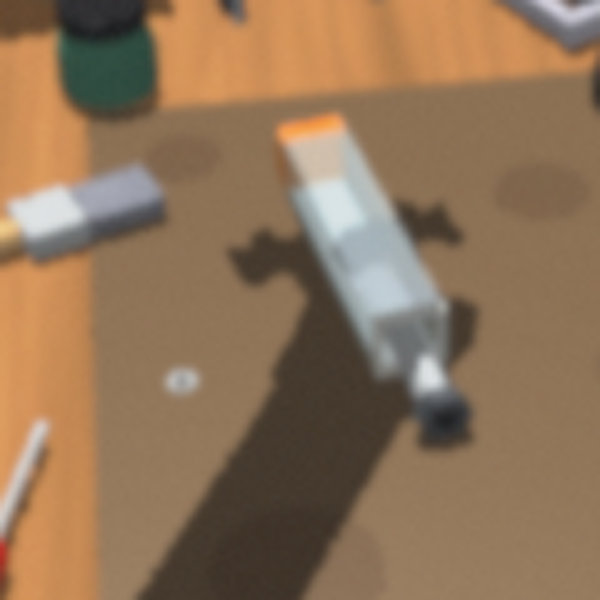

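View pics/t3c.png

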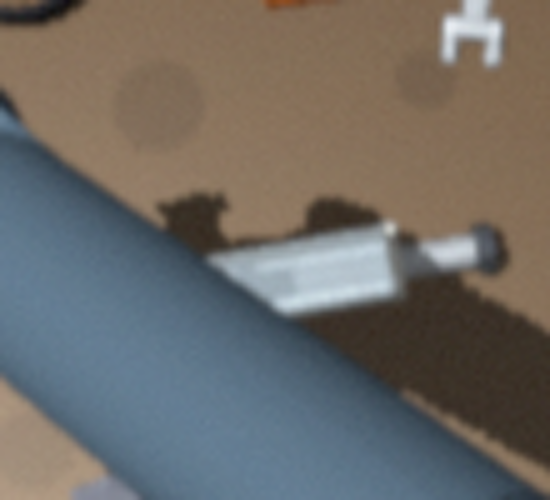

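```bash
python3 -c "
from h import *
np.set_printoptions(precision=4,suppress=True)
f=lambda u,v:(160+(u+.5)/5-.5,130+(v+.5)/5-.5)
m1=pt('top',*f(390,225),.04);m2=pt('top',*f(404,290),.04);print('mouth',(m1+m2)/2)
h=pt('top',*f(506,250),.02);print('head',h)
g=lambda u,v:(180+(u+.5)/5-.5,120+(v+.5)/5-.5)
m1=pt('side',*g(445,305),.04);m2=pt('side',*g(378,322),.04);print('mouth s',(m1+m2)/2)
h2=pt('side',*g(443,412),.014);print('head s face',h2)
print('shaft top', pt('top',*f(440,254),.024), pt('side',*g(430,375),.022))
print('shaft mid', pt('top',*f(455,252),.022))
"
```

```text
mouth [0.5152 0.1234 0.04  ]
head [0.5258 0.0566 0.02  ]
mouth s [0.5191 0.1277 0.04  ]
head s face [0.5298 0.074  0.014 ]
shaft top [0.5212 0.0975 0.024 ] [0.5254 0.0958 0.022 ]
shaft mid [0.5231 0.0883 0.022 ]
```

```bash
python3 -c "
from h import *
st();go([.5235,.099,.1],tool(102.2));go([.5235,.099,.018],tool(102.2))"
```

```text
t 8.4 p [0.4784 0.3078 0.1325] x [-0.209  0.978 -0.002] z [-0.    -0.002 -1.   ] F [-0.6 -0.6  0.5] w 0.0772 q [-0.04  0.47 -0.73  1.86  0.38  0.96 -0.73]
shift [-0.2136  0.0003  0.0329] turn [-0.03  0.1  -0.11]
shift [-0.2134  0.0004  0.1149] turn [-0.03  0.1  -0.11]
```

```bash
python3 -m pendant '[-0.06,0,0,0,0,0,0.9,-0.12,0,0,0,0,0,0.9,-0.17,0,0,0,0,0,0.9,-0.213,0,0,0,0,0,0.9,-0.213,0,0.02,0,0,0,0.9,-0.213,0,0.05,0,0,0,0.9,-0.213,0,0.05,0,0,0,0.9,-0.213,0,0.05,0,0,0,0.9]' 60; python3 -c "
from h import *
st();go([.5235,.099,.018],tool(102.2));snap('side','s4');
a=np.load('pics/s4.npz')['im'][90:240,180:330]
cv2.imwrite('pics/s4c.png',cv2.resize(a,None,fx=4,fy=4,interpolation=2)[:,:,::-1])"
```

```text
clock: 9.4
eef_pos: [0.5229, 0.102, 0.0829]
tool_rot: [-0.0, 0.628, 0.778, 0.0]
ft_force: [0.7, 0.6, 0.2]
width: 0.0771
t 9.4 p [0.5229 0.102  0.0829] x [-0.212  0.977  0.   ] z [-0.  0. -1.] F [0.7 0.6 0.2] w 0.0771 q [ 0.3   0.46 -0.66  1.97  0.38  0.83 -0.37]
shift [-0.0031 -0.0001  0.0649] turn [-0.   -0.02  0.02]
```

View pics/s4c.png

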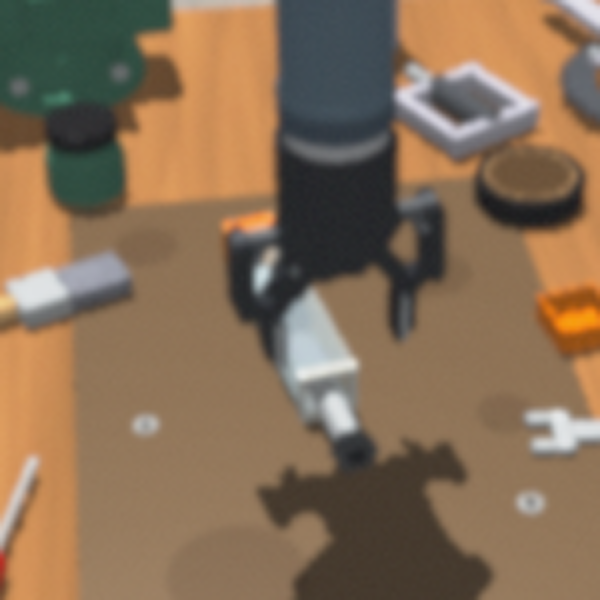

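```bash
python3 -m pendant '[-0.003,0,0.03,0,0,0,0.9,-0.003,0,0.055,0,0,0,0.7,-0.003,0,0.063,0,0,0,0.5,-0.003,0,0.063,0,0,0,0.5]' 60; python3 -c "
from h import *
st();snap('side','s5');
a=np.load('pics/s5.npz')['im'][90:240,180:330]
cv2.imwrite('pics/s5c.png',cv2.resize(a,None,fx=4,fy=4,interpolation=2)[:,:,::-1])"
```

```text
clock: 9.95
eef_pos: [0.524, 0.0991, 0.0202]
tool_rot: [0.0, 0.628, 0.778, 0.0]
ft_force: [-0.3, 0.8, 0.4]
width: 0.0427
t 9.95 p [0.524  0.0991 0.0202] x [-0.212  0.977  0.   ] z [ 0.001  0.    -1.   ] F [-0.3  0.8  0.4] w 0.0427 q [ 0.24  0.57 -0.6   1.99  0.47  0.72 -0.43]
```

View pics/s5c.png

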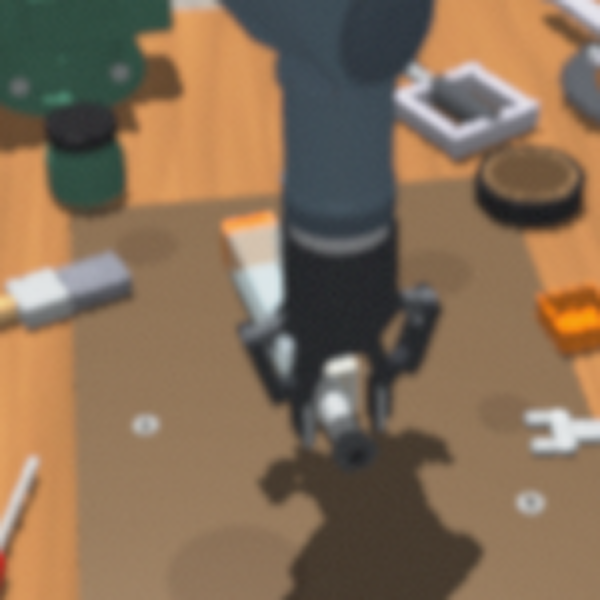

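The fingers at (305,420) and (380,410) straddle the shaft, with the head at (352,448) in front of them. Close.

```bash
python3 -m pendant '[0,0,0.002,0,0,0,0.4,0,0,0.002,0,0,0,0.3,0,0,0.002,0,0,0,0.1,0,0,0.002,0,0,0,0.1,0,0,0.002,0,0,0,0.1,0,0,0.002,0,0,0,0.1]' 70; python3 -c "
from h import *
st()"; python3 -m pendant '[0,0,-0.0015,0,0,0,0.1,-0.005,0,-0.0025,0,0,0,0.1,-0.015,0,-0.0025,0,0,0,0.1,-0.03,0,-0.0025,0,0,0,0.1,-0.045,0,-0.0025,0,0,0,0.1,-0.06,0,-0.0025,0,0,0,0.1,-0.06,0,-0.0025,0,0,0,0.1]';  python3 -c "
from h import *
st();snap('side','s6');snap('top','t6')
a=np.load('pics/s6.npz')['im'][110:260,180:330]
cv2.imwrite('pics/s6c.png',cv2.resize(a,None,fx=4,fy=4,interpolation=2)[:,:,::-1])"
```

```text
clock: 10.75
eef_pos: [0.5241, 0.0988, 0.0185]
tool_rot: [0.0, 0.628, 0.778, 0.0]
ft_force: [-0.8, -1.2, 5.5]
width: 0.0179
t 10.75 p [0.5241 0.0988 0.0185] x [-0.211  0.977 -0.   ] z [ 0.001 -0.    -1.   ] F [-0.8 -1.2  5.5] w 0.0179 q [ 0.24  0.57 -0.6   1.99  0.48  0.72 -0.43]
clock: 11.62
eef_pos: [0.5367, 0.0372, 0.02]
tool_rot: [0.0, 0.63, 0.777, -0.0]
ft_force: [-0.7, 1.1, -2.3]
width: 0.0174
t 11.62 p [0.5367 0.0372 0.02  ] x [-0.207  0.978 -0.001] z [-0.    -0.001 -1.   ] F [-0.7  1.1 -2.3] w 0.0174 q [ 0.35  0.57 -0.59  1.98  0.47  0.73 -0.31]
```

View pics/s6c.png

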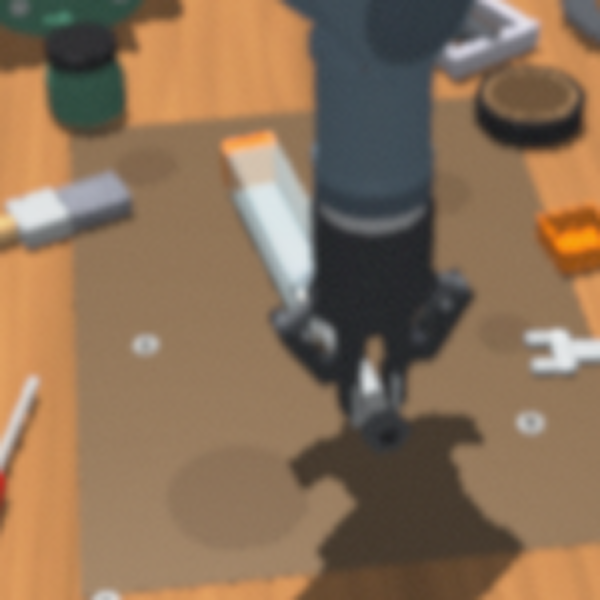

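View pics/t6.png

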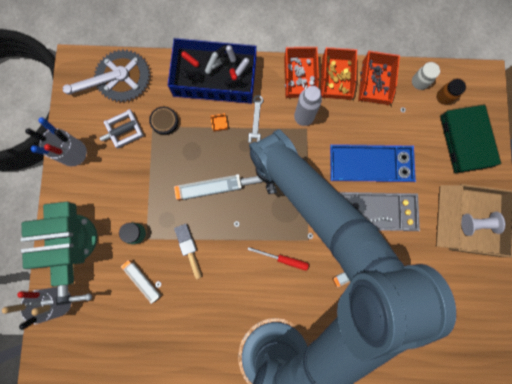

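The axle (top view (240–270,180)) is coming out with the gripper, and the tube (210,187) has stayed put. I'll keep drawing it straight.

```bash
python3 -m pendant '[-0.015,0,0,0,0,0,0.1,-0.03,0,0,0,0,0,0.1,-0.045,0,0,0,0,0,0.1,-0.06,0,0,0,0,0,0.1,-0.075,0,0,0,0,0,0.1,-0.085,0,0,0,0,0,0.1,-0.085,0,-0.02,0,0,0,0.1,-0.085,0,-0.05,0,0,0,0.1,-0.085,0,-0.08,0,0,0,0.1,-0.085,0,-0.08,0,0,0,0.1]';  python3 -c "
from h import *
st();snap('side','s7');snap('top','t7')
for f in 't7','s7':
    a=np.load('pics/'+f+'.npz')['im']; a=a[110:260,180:330] if f=='s7' else a[120:220,190:320]
    cv2.imwrite('pics/'+f+'c.png',cv2.resize(a,None,fx=4,fy=4,interpolation=2)[:,:,::-1])
"
```

```text
clock: 12.98
eef_pos: [0.5572, -0.0417, 0.1042]
tool_rot: [0.003, 0.627, 0.779, 0.002]
ft_force: [-0.3, -0.3, -2.1]
width: 0.0175
t 12.97 p [ 0.5572 -0.0417  0.1042] x [-0.213  0.977 -0.002] z [ 0.008 -0.    -1.   ] F [-0.3 -0.3 -2.1] w 0.0175 q [ 0.55  0.47 -0.65  1.91  0.36  0.88 -0.07]
```

View pics/s7c.png

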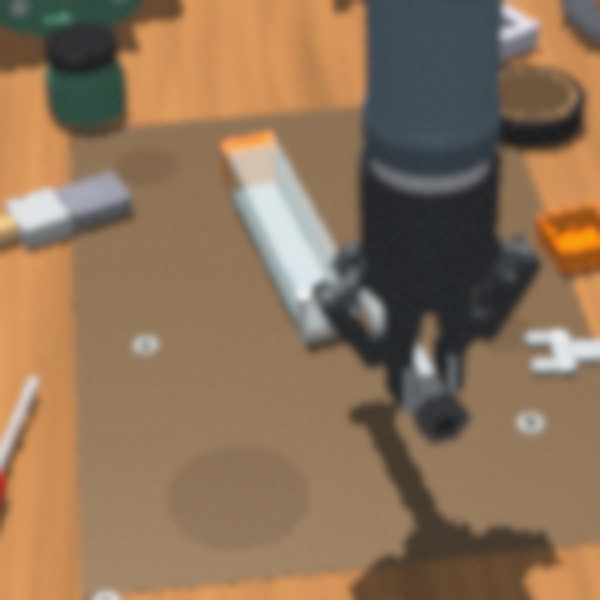

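View pics/t7c.png

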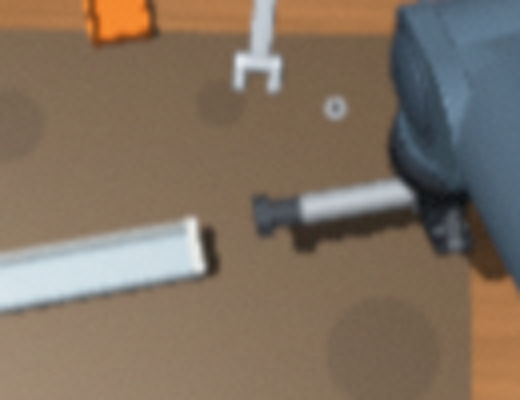

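```bash
python3 -c "
from h import *
d=np.load('pics/t7.npz')['d']
for u,v in((257,214),(264,213),(270,212),(285,209),(320,203),(350,199),(380,195),(400,192)):
    print(u,dpt('top',d,190+u//4,120+v//4).round(4))
"
```

```text
257 [0.5273 0.0781 0.1124]
264 [0.5272 0.0723 0.1137]
270 [0.5276 0.0694 0.1125]
285 [0.5317 0.0579 0.1085]
320 [0.5383 0.032  0.1092]
350 [0.5411 0.012  0.1132]
380 [ 0.5452 -0.0112  0.1113]
400 [ 0.5464 -0.0259  0.1081]
```

```bash
python3 -c "
from h import *
go([.5935,-.310,.1],tool(92));print(pt('top',310,118,.0),pt('top',308,92,.19))"
```

```text
shift [-0.2698 -0.0185  0.001 ] turn [ 0.05  0.02 10.27]
[ 0.73845215 -0.09769774  0.        ] [ 0.74559477 -0.06466014  0.19      ]
```

```bash
python3 -m pendant '[-0.03,-0.002,0,0,0,1,0.1,-0.07,-0.005,0,0,0,3,0.1,-0.11,-0.008,0,0,0,5,0.1,-0.15,-0.011,0,0,0,7,0.1,-0.19,-0.014,0,0,0,9,0.1,-0.23,-0.016,0,0,0,10.2,0.1,-0.26,-0.018,0,0,0,10.2,0.1,-0.27,-0.0185,0,0,0,10.2,0.1,-0.27,-0.0185,0,0,0,10.2,0.1,-0.27,-0.0185,0,0,0,10.2,0.1]';  python3 -c "
from h import *
st();go([.5935,-.310,.0245],tool(92));snap('side','s8');snap('top','t8')
for f in 't8','s8':
    a=np.load('pics/'+f+'.npz')['im']; a=a[180:384,200:400] if f=='s8' else a[120:240,310:430]
    cv2.imwrite('pics/'+f+'c.png',cv2.resize(a,None,fx=3,fy=3,interpolation=2)[:,:,::-1])
"
```

```text
clock: 14.32
eef_pos: [0.5933, -0.3077, 0.0997]
tool_rot: [-0.001, 0.694, 0.72, 0.001]
ft_force: [0.4, 0.4, -1.4]
width: 0.0174
t 14.32 p [ 0.5933 -0.3077  0.0997] x [-0.038  0.999  0.002] z [-0.001  0.002 -1.   ] F [ 0.4  0.4 -1.4] w 0.0174 q [ 0.8   0.63 -0.52  1.63  0.36  0.98  0.2 ]
shift [-0.0024  0.0001  0.0752] turn [-0.04 -0.13  0.18]
```

View pics/s8c.png

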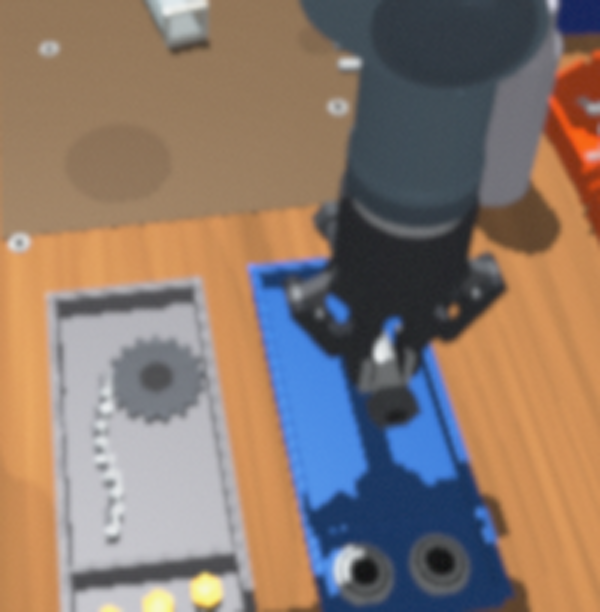

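View pics/t8c.png

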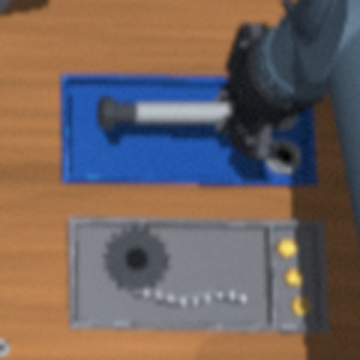

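The axle is above the long bay (top crop, tail at (105,113)), level and parallel to the tray. I'll lower it slowly.

```bash
python3 -m pendant '[-0.002,0,0.02,0,0,0,0.1,-0.002,0,0.04,0,0,0,0.1,-0.002,0,0.055,0,0,0,0.1,-0.002,0,0.064,0,0,0,0.1,-0.002,0,0.069,0,0,0,0.1,-0.002,0,0.072,0,0,0,0.1,-0.002,0,0.073,0,0,0,0.1,-0.002,0,0.073,0,0,0,0.1]';  python3 -c "
from h import *
st();go([.5935,-.310,.0235],tool(92))"
```

```text
clock: 15.42
eef_pos: [0.5937, -0.313, 0.0277]
tool_rot: [0.0, 0.695, 0.719, 0.0]
ft_force: [0.0, 0.6, -2.1]
width: 0.0172
t 15.43 p [ 0.5937 -0.313   0.0277] x [-0.035  0.999 -0.   ] z [ 0.001 -0.    -1.   ] F [ 0.   0.6 -2.1] w 0.0172 q [ 0.78  0.72 -0.48  1.65  0.41  0.87  0.17]
shift [ 0.003  -0.0001  0.0042] turn [ 0.05  0.03 -0.  ]
```

```bash
python3 -m pendant '[0.003,0,0.001,0,0,0,0.1,0.003,0,0.002,0,0,0,0.1,0.003,0,0.003,0,0,0,0.1,0.003,0,0.0035,0,0,0,0.1,0.003,0,0.0035,0,0,0,0.1]';  python3 -c "
from h import *
st()
snap('top','t9');snap('side','s9')
d=np.load('pics/t9.npz')['d']
a=np.load('pics/t9.npz')['im'][120:240,310:430]
cv2.imwrite('pics/t9c.png',cv2.resize(a,None,fx=4,fy=4,interpolation=2)[:,:,::-1])
"
```

```text
clock: 16.05
eef_pos: [0.5931, -0.3099, 0.0236]
tool_rot: [-0.0, 0.695, 0.719, -0.0]
ft_force: [-0.2, 0.1, -2.3]
width: 0.0176
t 16.05 p [ 0.5931 -0.3099  0.0236] x [-0.035  0.999  0.   ] z [-0.  0. -1.] F [-0.2  0.1 -2.3] w 0.0176 q [ 0.78  0.73 -0.48  1.65  0.41  0.86  0.16]
```

View pics/t9c.png

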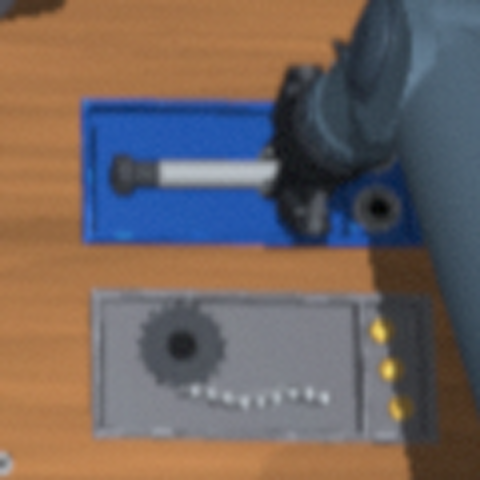

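Still carrying the axle's weight (−2.3 N), so it goes down in sub-millimetre steps.

```bash
python3 -m pendant '[0,0,0.0005,0,0,0,0.1,0,0,0.001,0,0,0,0.1,0,0,0.001,0,0,0,0.1]'; python3 -m pendant '[0,0,0.0005,0,0,0,0.1,0,0,0.001,0,0,0,0.1,0,0,0.001,0,0,0,0.1]'
```

```text
clock: 16.52
eef_pos: [0.5933, -0.3098, 0.0232]
tool_rot: [0.0, 0.695, 0.719, -0.0]
ft_force: [-1.0, 0.5, 1.9]
width: 0.0173
clock: 16.9
eef_pos: [0.5934, -0.3098, 0.0229]
tool_rot: [0.0, 0.695, 0.719, -0.0]
ft_force: [-3.4, 1.9, 6.5]
width: 0.0176
```

```bash
python3 -m pendant '[0,0,-0.001,0,0,0,0.1,0,0,-0.001,0,0,0,0.25,0,0,-0.001,0,0,0,0.3,0,0,-0.001,0,0,0,0.4,0,0,-0.001,0,0,0,0.45,0,0,-0.001,0,0,0,0.45,0,0,-0.001,0,0,0,0.45]'; python3 -m pendant '[0,0,-0.015,0,0,0,0.45,0,0,-0.04,0,0,0,0.45,0,0,-0.08,0,0,0,0.45,0,0,-0.12,0,0,0,0.45,0.02,0.06,-0.18,0,0,0,0.45,0.04,0.12,-0.2,0,0,0,0.45,0.08,0.16,-0.2,0,0,0,0.45,0.08,0.2,-0.2,0,0,0,0.45,0.08,0.2,-0.2,0,0,0,0.45,0.08,0.2,-0.2,0,0,0,0.45]'; python3 -c "
from h import *
st();snap('side','s10');snap('top','t10')
d=np.load('pics/t10.npz')['d']
for f in 't10','s10':
    a=np.load('pics/'+f+'.npz')['im']; a=a[180:384,200:400] if f=='s10' else a[120:240,310:430]
    cv2.imwrite('pics/'+f+'c.png',cv2.resize(a,None,fx=3,fy=3,interpolation=2)[:,:,::-1])
"
```

```text
clock: 17.77
eef_pos: [0.5932, -0.3098, 0.0227]
tool_rot: [0.0, 0.695, 0.719, 0.0]
ft_force: [0.5, 0.4, 0.2]
width: 0.0383
clock: 19.02
eef_pos: [0.7901, -0.2233, 0.224]
tool_rot: [0.0, 0.695, 0.719, -0.0]
ft_force: [0.0, -0.6, -0.1]
width: 0.0384
t 19.02 p [ 0.7901 -0.2233  0.224 ] x [-0.035  0.999 -0.001] z [ 0.001 -0.001 -1.   ] F [ 0.  -0.6 -0.1] w 0.0384 q [ 0.5   0.79 -0.53  1.07  0.38  1.36  0.07]
```

View pics/s10.png

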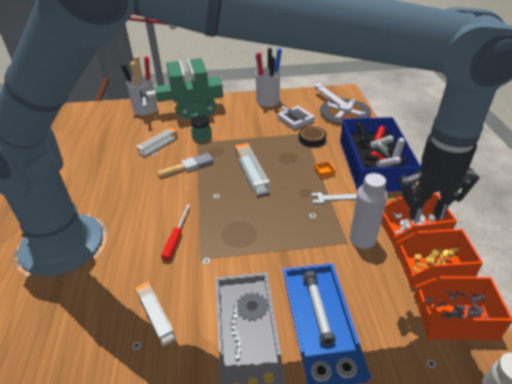

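View pics/t10.png

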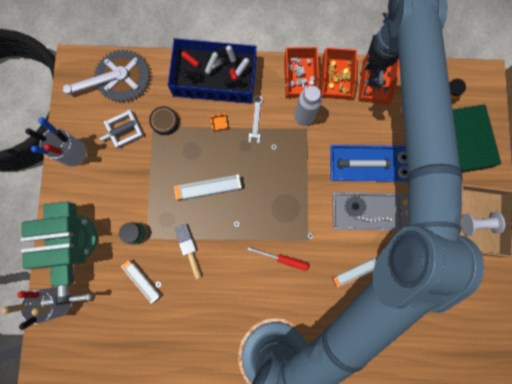

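The axle lies in the blue long bay (side (318,308), top (365,163)), and the empty tube lies on the mat (top (210,187)). The gripper is clear of everything. Next is a depth check for flatness.

```bash
python3 -c "
from h import *
a=np.load('pics/t10.npz');d=a['d']
for u in range(338,394,5): print(u,[dpt('top',d,u,v)[2].round(4) for v in (161,162,163,164)])
for u in range(178,242,8): print('tube',u,dpt('top',d,u,int(round(191-(u-178)*.13)))[2].round(4))
c=cv2.resize(a['im'][135:190,320:425],None,fx=7,fy=7,interpolation=2);cv2.imwrite('pics/c10.png',c[:,:,::-1])"
```

```text
338 [np.float64(0.0221), np.float64(0.0204), np.float64(0.0258), np.float64(0.0204)]
343 [np.float64(0.0255), np.float64(0.0255), np.float64(0.0265), np.float64(0.0292)]
348 [np.float64(0.028), np.float64(0.0316), np.float64(0.0262), np.float64(0.0242)]
353 [np.float64(0.0316), np.float64(0.0242), np.float64(0.0277), np.float64(0.027)]
358 [np.float64(0.0285), np.float64(0.0291), np.float64(0.0288), np.float64(0.0306)]
363 [np.float64(0.0267), np.float64(0.027), np.float64(0.0261), np.float64(0.0281)]
368 [np.float64(0.0294), np.float64(0.0287), np.float64(0.0325), np.float64(0.0253)]
373 [np.float64(0.0273), np.float64(0.0329), np.float64(0.0255), np.float64(0.0242)]
378 [np.float64(0.0293), np.float64(0.0278), np.float64(0.0276), np.float64(0.0257)]
383 [np.float64(0.0297), np.float64(0.0297), np.float64(0.0287), np.float64(0.0238)]
388 [np.float64(0.0338), np.float64(0.0337), np.float64(0.0332), np.float64(0.0355)]
393 [np.float64(0.0037), np.float64(0.0046), np.float64(0.0061), np.float64(0.0077)]
tube 178 0.0408
tube 186 0.041
tube 194 0.0368
tube 202 0.0387
tube 210 0.0391
tube 218 0.0417
tube 226 0.039
tube 234 0.0369
```

View pics/c10.png

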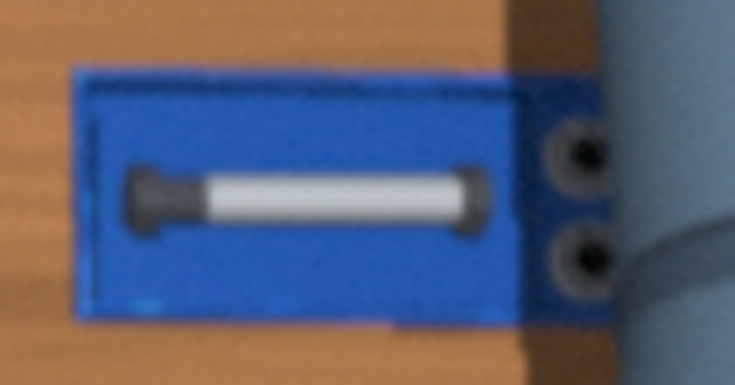

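The axle is flat: its shaft top sits at about 28 mm all along, against 29 expected. It lies wholly inside the bay (crop x 125–490), and the tube top is level at about 39 mm. Handing in.

```bash
python3 -c "
from h import *
st();print(robot.close_job())"
```

```text
t 19.12 p [ 0.7892 -0.2252  0.2243] x [-0.033  0.999 -0.002] z [ 0.001 -0.002 -1.   ] F [ 0.1 -0.5  0.7] w 0.0382 q [ 0.5   0.79 -0.53  1.07  0.38  1.36  0.07]
the job is handed in; nothing more can be done
None
```

The axle is out of the tube and lying flat in the long bay of the blue tray. I handed the job in at 19.1 s of the 72 s allowed; no verdict is reported.

**What I did:** I gripped the tube and tipped it 35° mouth-down just above the bench. The axle slid about 65 mm out by itself until its head rested on the bench. I laid the tube level, let go, took the exposed shaft, drew the axle straight out and lowered it slowly into the bay. It briefly pressed on the tray floor with about 6.5 N, so I backed off 1 mm before opening the fingers.

**Last checks:**
- **Axle:** the shaft top reads 24–33 mm along its length with sensor noise, about 28 mm on average against 29 mm expected. It lies wholly inside the bay, clear of the walls and the divider.
- **Tube:** it lies level and empty on the mat, its top at about 37–42 mm.
- **Other things:** they look unmoved in the pictures. The arm covered part of the tray's bearing bay in the last top view, but both bearings were in place in the side view.
- **Gripper:** it was about 0.22 m up, touching nothing.

No check failed. The two cameras disagreed by 2–7 mm on the tube's position, and by more on the head, but the grips closed cleanly.

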